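# Set the ratchet to tighten and clamp the instrument box for the drive

### The job

The clinic is about to drive off: secure the stainless instrument box with the ratchet hold-down that stands over it. First flip the small orange-knobbed pawl lever on that ratchet's head from the red dot fully over to the green dot (tighten), then swing the ratchet's handle clockwise, seen from above, until the screw is tight against its stop and the pad is down on the box lid. Leave the pawl on tighten, and leave the other, empty hold-down as it is.

Things in the scene. Friction and masses are not known exactly. Their poses are not given: they have to be found in the camera images.
- clamp: Hold-down with the stainless box in it: fixed grey plate 260 x 110 mm, aluminium post and arm, steel ratchet on top. Origin: on the worktop, right below the ratchet's vertical axis; z up, x along the box, away from the robot; plate x -80 to +180 mm. Ratchet head: disc 52 mm wide, 98 to 122 mm above the worktop, dark selector plate on it (top at 124 mm). The box, 196 x 76 mm, tops out at 70 mm.
- clamp_pawl (a joint): Pawl lever, rad, counter-clockwise from above positive; -0.45 (stop) points at the red dot = loosen, +0.45 (stop) at the green dot = tighten. Starts near red, stays where left (about 1 N at the knob). Its upright pin moves with the handle, 10 mm from the ratchet's axis, on the side opposite the handle; at 0 the lever points straight away from the handle. On loosen, a clockwise swing leaves the nut still.
- clamp_pawl_knob (a point): Middle of the top of the orange pawl knob: upright round stud 10 mm in diameter, 28 mm from the lever's pin, free from 132 mm to its top 152 mm above the worktop. Pinch it from above in any direction or push it sideways. Seen from the handle's end, red is on the right, green on the left.
- clamp_handle (a joint): Ratchet handle, rad, clockwise from above positive, 0 to 1.4, starts at 0 to 0.2. At 0 it points to the robot's side, turned 0.66 rad counter-clockwise (seen from above) from the clamp's -x, so to the right. With the pawl on tighten it takes the nut along from about 0.35 and stops, tight, at about 1.25. At the grip 1 N, with the nut 3 N. If swung before the flip, swing it back first.
- clamp_grip (a point): Middle of the top of the black upright grip at the handle's end, 100 mm from the ratchet's axis: round post 20 mm in diameter, free from the handle (116 mm above the worktop) to its top (160 mm). Pinch it from above in any direction or push it; it is fixed to the handle.
- clamp_screw (a joint): Nut under the head that lowers the pad onto the box, rad, clockwise positive: 0 at the start (loose, pad 10 mm above the lid), 0.9 at its stop (tight, pad on the lid). Turned only through the ratchet; stays where it is left.
- spare_grip (a point): Top of the grip on the handle of the other hold-down, which looks the same but has no box in it. Leave it alone.
- spare_pawl_knob (a point): Top of the orange pawl knob of the other, empty hold-down. Leave it alone.

How it is judged:
On the way:
1. the pawl lever is flipped to tighten, before the nut has been turned (value of joint clamp_pawl above 0.22 rad and value of joint clamp_screw below 0.1 rad), for 0.2 s.
At the end, for the whole second after the job is handed in: The nut of the hold-down over the box is turned to more than 0.72 rad (its stop is at 0.9) and at rest, and the pawl lever still stands on tighten (above 0.2 rad) (value of joint clamp_screw above 0.72 rad and value of joint clamp_pawl above 0.2 rad and velocity of joint clamp_screw below 0.05 rad/s); the robot touches nothing.
It fails at once if the handle of the empty hold-down is moved by more than 25 mm (distance of spare_grip from where it was at the start of the episode above 0.025 m).
It fails at once if the pawl lever of the empty hold-down is moved by more than 10 mm (distance of spare_pawl_knob from where it was at the start of the episode above 0.01 m).
It also fails if it takes over 45 s, if anything falls off the work surface, if the arm or the gripper's body presses on something with over 40 N, if the wrist force passes 120 N, or if a joint passes its speed limit or range.

### The arm

A 6-joint arm with a two-finger parallel gripper is mounted at the origin on a cart in front of the work surface, level with it; the furniture and walls round the work are solid. World frame = base frame: x ahead of the robot, y to its left, z up, the work surface at z = 0. Lengths are in m, angles in rad, forces in N, time in s.
With the tool pointing down it reaches from about 0.375 to 0.9 m from the base axis. Payload 3.1 kg.
Tool frame: the origin (TCP) lies between the finger pads; the fingertips stand 8 mm ahead of it and the grasp point (between the pads) lies 11 mm behind it; z points along the fingers, y is the line along which they close (so a half turn about z gives the same grasp; the last joint's range is limited). The gripper opens to 85 mm and grips with 20 to 120 N. Pads are 22 mm wide; open, the fingers measure 114 mm over their backs; the gripper's body (76 mm by 85 mm) begins 54 mm behind the grasp point. The pads swing forward as they close: fully open they stand 13 mm farther back than shut.
Start: joints at [1.127, 0.527, 1.433, -0, 1.181, -0.178], TCP at [0.164, 0.603, 0.239] pointing down, gripper open.
Joint ranges: [-3.08, 3.08], [-0.75, 2.2], [0.22, 2.44], [-1.43, 4.57], [0, 2.65], [-2.85, 2.85]. Speed limits (rad/s): [2.79, 2.79, 3.14, 3.14, 3.14, 3.14].

### API

Orientations are given as [roll, pitch, yaw] about the fixed x, y, z axes, in that order (R = Rz(yaw) Ry(pitch) Rx(roll)).
In Python, from rig import status, viewer, arm gives the robot as it stands.
- The arm moves only by the shell command python3 -m crank 'ROWS' [OPENING] [FORCE]. ROWS is text: rows parted by semicolons, each of 4 numbers parted by spaces: the shift along the world's x, y, z in cm, then the turn about the world's z in degrees. A call has 1 to 5 rows; each row shifts and turns the commanded pose from where the row before left it; what a row does not reach is not made up. A row lasts 1/8 s, in which the tool goes at most 62.5 mm and 10.7 degrees, less where a joint would pass 70% of its speed; a pose out of reach is approached as far as the arm can. A call with a gripper value outside its range is refused whole. OPENING is the closure, from 0 (fully open) to 1 (shut), set as the call begins (- or left out, the last holds). The fingers move at their own pace and stop on an object; FORCE is the grip in N (left out, the last holds). Time passes only in rows, so rows that do not move let the fingers close. It gives the time, the measured TCP pose, the force, the opening and the grip force at its end, in the units of the state.
- status.sense(): the state, without advancing time (a new reading comes with each control period).
- viewer.read_camera(name): name is "scene" or "top"; returns a dict with "frame" (420x560x3 uint8, blue, green, red), "z_map" (420x560 float32, m along the optical axis (not along the pixel's ray), 0 where there is no reading), "intrinsics" (3x3 intrinsics, pixels), "dist" ([k1, k2, p1, p2, k3] as OpenCV has them; the pictures are not rectified), "T" (4x4, takes a point from camera to world coordinates). Camera axes: x right, y down, z forward; pixel columns grow to the right and rows downward; lengths in m; the calibration is good to about 2 mm. A picture is of the moment at which its call begins.
- arm.job_done(): hands the job in; it is judged then, once.
Trained networks look in a picture, given as the dict that the camera call returned (one of the last four; its "shot" number tells which), for a name from the list of things; names that differ only in an ending like _2 or _b are one class to them, and where a whole thing is asked for, a point or a joint stands for the part that bears it (a point fixed in the world has none). Each returns a list of dicts, best first, with "conf" (0 to 1); they miss things now and then, are a little off and sometimes report something else, mostly with a low value. They report only what shows in the picture. A call takes as long as a camera call.
- viewer.silhouettes(picture, target): "mask" (420x560 bool, what is visible of it) and "rect" ([left, top, right, bottom] in pixels, round what is visible of it).
The state is a dict: "clock": time; "joint_pos": joint angles; "qd": joint speeds; "joint_torque": joint torques, N m; "tool_pos": TCP position; "tool_rot": TCP orientation; "force": force on the tool from outside, world axes, zero at the start; "ft_torque": the same for the moment, N m; "opening": finger opening in m; "gripper_force": force on a finger pad.
Only numpy, scipy, OpenCV 4.12 (cv2) and the standard library are available. Lean on these libraries where they do the work, as an engineer would, in place of code of your own. Each camera call takes 0.05 s, during which the arm holds its last target. There are 200 camera calls.

## Working session

There is one attempt and no reset: what is moved stays moved. The work goes in short steps, Python scripts to look and compute and a shell command to move; the robot and the scene stay as the last step left them, time stands still between calls to the robot, and variables do not carry over. Pictures are saved under pics/ and viewed, at most 10 in all, crops included, and the job is handed in when it is done.

```bash
mkdir -p pics; cat > h.py <<'E'
import numpy as np, cv2
from rig import status, viewer, arm
def world(p,uv,depth=None,z=None):
    K,d,T=np.array(p["intrinsics"]),np.array(p["dist"]),np.array(p["T"])
    n=cv2.undistortPoints(np.array([[uv]],float),K,d)[0,0]
    r=T[:3,:3]@np.array([n[0],n[1],1])
    s=depth if depth is not None else (z-T[2,3])/r[2]
    return T[:3,3]+s*r
E
python3 - <<'E'
from h import *
for c in ["scene","top"]:
    p=viewer.read_camera(c); cv2.imwrite(f"pics/{c}0.png",p["frame"])
    print(c,np.round(p["T"],2).tolist())
    for t in ["clamp","clamp_pawl_knob","clamp_grip","clamp_pawl","clamp_handle"]:
        for o in viewer.silhouettes(p,t)[:3]:
            m=o["mask"]&(p["z_map"]>0)
            vs,us=np.nonzero(m)
            if len(us)==0: continue
            P=np.array([world(p,(u,v),p["z_map"][v,u]) for u,v in list(zip(us,vs))[::max(1,len(us)//300)]])
            print(t,round(o["conf"],2),np.round(o["rect"]),len(us),"med",np.median(P,0).round(3),"zmax",P[:,2].max().round(3))
print(status.sense())
E
```

```text
scene [[1.0, 0.06, -0.02, 0.54], [0.06, -0.88, 0.47, -0.43], [0.01, -0.47, -0.88, 0.88], [0.0, 0.0, 0.0, 1.0]]
clamp 0.8 [239. 265. 368. 338.] 6061 med [ 0.587 -0.226  0.045] zmax 0.161
clamp_pawl_knob 0.47 [285. 279. 308. 290.] 140 med [ 0.567 -0.201  0.13 ] zmax 0.153
clamp_pawl_knob 0.37 [238. 264. 319. 320.] 1534 med [ 0.55  -0.213  0.122] zmax 0.161
clamp_grip 0.69 [238. 264. 318. 320.] 1509 med [ 0.549 -0.213  0.122] zmax 0.16
clamp_handle 0.82 [236. 266. 319. 320.] 1536 med [ 0.55  -0.213  0.122] zmax 0.163
top [[0.02, -1.0, 0.08, 0.42], [-1.0, -0.02, -0.02, -0.02], [0.03, -0.08, -1.0, 1.18], [0.0, 0.0, 0.0, 1.0]]
clamp 0.63 [309. 138. 367. 233.] 3458 med [ 0.576 -0.203  0.045] zmax 0.155
clamp_pawl_knob 0.54 [335. 181. 340. 194.] 67 med [ 0.563 -0.2    0.13 ] zmax 0.153
clamp_grip 0.74 [323. 175. 365. 233.] 827 med [ 0.547 -0.209  0.123] zmax 0.162
clamp_pawl 0.53 [332. 180. 337. 198.] 76 med [ 0.563 -0.201  0.13 ] zmax 0.153
clamp_handle 0.86 [322. 172. 368. 235.] 851 med [ 0.548 -0.21   0.123] zmax 0.162
{'clock': 0.6, 'joint_pos': array([ 1.12651173e+00,  5.27449135e-01,  1.43268551e+00,  2.44036470e-05,
        1.18138405e+00, -1.78505122e-01]), 'qd': array([ 4.45430178e-04, -1.25059840e-03,  1.98387877e-06,  7.33821809e-05,
        1.20526450e-03, -1.09654642e-03]), 'joint_torque': array([-6.77192511e-04, -4.42048967e+01, -1.78327006e+01, -3.41094947e-04,
        1.11007841e-03, -1.28453084e-05]), 'tool_pos': array([0.16412845, 0.60305689, 0.23934631]), 'tool_rot': array([ 3.14151586e+00, -9.08582089e-06,  2.87580392e+00]), 'force': array([-0.34570938,  0.74877265, -0.0650058 ]), 'ft_torque': array([ 0.00332659, -0.06280974, -0.02528986]), 'gripper_force': 0.0, 'opening': 0.08516606783559441}
```

View pics/top0.png

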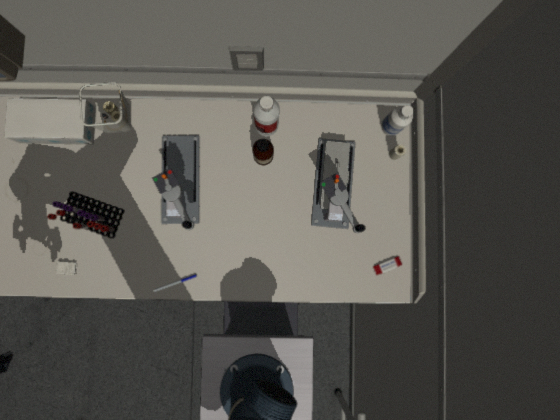

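View pics/scene0.png

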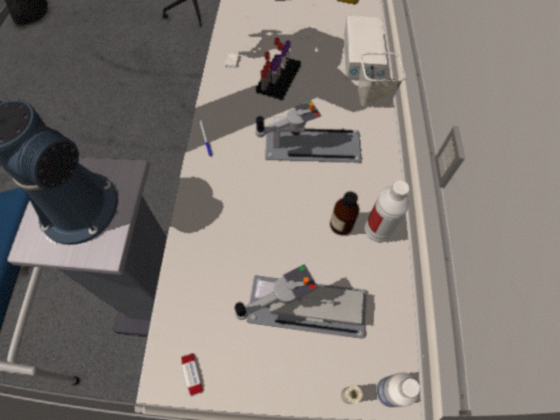

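The boxed clamp seems to be the one at top (340,185) / scene (300,300). I'll enlarge both to confirm that, and measure the knob, grip and head.

```bash
python3 - <<'E'
from h import *
im=[]
for c,w in [("scene",(225,250,385,345)),("top",(295,120,385,245))]:
    p=viewer.read_camera(c); f=p["frame"]; z=p["z_map"]
    x0,y0,x1,y1=w
    W=np.array([[world(p,(u,v),z[v,u]) for u in range(x0,x1)] for v in range(y0,y1)])
    hsv=cv2.cvtColor(f,cv2.COLOR_BGR2HSV)[y0:y1,x0:x1]
    H,S,V=[hsv[...,i].astype(int) for i in range(3)]
    sat=(S>130)&(V>70)
    for n,m in [("orange",sat&(H>=7)&(H<=20)),("red",sat&((H<7)|(H>172))),("green",sat&(H>40)&(H<85)),("high",(W[...,2]>.154)&(W[...,2]<.17)),("knobtop",sat&(H<21)&(W[...,2]>.146)&(W[...,2]<.158)),("handle",(W[...,2]>.112)&(W[...,2]<.13))]:
        if m.any():
            vs,us=np.nonzero(m); print(c,n,m.sum(),(us.mean()+x0).round(1),(vs.mean()+y0).round(1),W[m].mean(0).round(4),W[m].min(0).round(3),W[m].max(0).round(3))
            if n in("high","orange"):
                print("   ray", world(p,(us.mean()+x0,vs.mean()+y0),z=.160 if n=="high" else .145).round(4))
    # plate orientation
    m=(W[...,2]>.062)&(W[...,2]<.078); 
    if m.sum()>20: print(c,"lid",m.sum(),cv2.minAreaRect(W[m][:,:2].astype(np.float32)))
    im.append(cv2.resize(f[y0:y1,x0:x1],(400,400*(y1-y0)//(x1-x0)) if c=="scene" else (380,380*(y1-y0)//(x1-x0)),interpolation=cv2.INTER_CUBIC))
p=viewer.read_camera("scene"); im.append(cv2.resize(p["frame"][90:170,250:370],(400,266),interpolation=cv2.INTER_CUBIC))
L=np.vstack([im[0],im[2]]); h=max(L.shape[0],im[1].shape[0])
pad=lambda a:np.vstack([a,np.zeros((h-a.shape[0],a.shape[1],3),np.uint8)])
cv2.imwrite("pics/zoom.png",np.hstack([pad(L),pad(im[1])]))
E
```

```text
scene orange 41 305.6 280.3 [ 0.5846 -0.1954  0.1392] [ 0.58  -0.202  0.122] [ 0.59  -0.184  0.154]
   ray [ 0.5843 -0.1973  0.145 ]
scene red 24 311.9 285.8 [ 0.5983 -0.2009  0.1238] [ 0.593 -0.206  0.121] [ 0.603 -0.196  0.127]
scene green 13 301.6 268.4 [ 0.5768 -0.1662  0.1244] [ 0.574 -0.17   0.121] [ 0.58  -0.163  0.128]
scene high 87 239.1 307.0 [ 0.4633 -0.2606  0.1589] [ 0.453 -0.269  0.154] [ 0.472 -0.25   0.163]
   ray [ 0.4634 -0.2609  0.16  ]
scene knobtop 19 305.7 279.6 [ 0.5841 -0.1975  0.1503] [ 0.581 -0.201  0.146] [ 0.587 -0.192  0.154]
scene handle 1294 284.9 289.6 [ 0.5458 -0.2108  0.1209] [ 0.451 -0.272  0.112] [ 0.609 -0.156  0.13 ]
scene lid 80 ((0.5686705708503723, -0.21430745720863342), (0.16292303800582886, 0.010564586147665977), 2.6001312732696533)
top orange 16 336.2 180.5 [ 0.5825 -0.1972  0.1495] [ 0.578 -0.202  0.132] [ 0.586 -0.194  0.154]
   ray [ 0.5832 -0.198   0.145 ]
top red 11 336.9 176.4 [ 0.5819 -0.1867  0.2207] [ 0.425 -0.207  0.122] [ 0.601 -0.019  1.184]
top green 9 323.0 184.0 [ 0.5761 -0.1663  0.1251] [ 0.573 -0.169  0.121] [ 0.579 -0.163  0.127]
top high 51 360.9 226.7 [ 0.4642 -0.2593  0.1591] [ 0.453 -0.271  0.154] [ 0.583 -0.198  0.163]
   ray [ 0.4642 -0.2591  0.16  ]
top knobtop 14 336.5 180.3 [ 0.5828 -0.1976  0.1513] [ 0.578 -0.202  0.148] [ 0.586 -0.194  0.154]
top handle 727 338.6 196.1 [ 0.5454 -0.2087  0.1214] [ 0.451 -0.266  0.112] [ 0.607 -0.158  0.13 ]
top lid 32 ((0.5669094920158386, -0.2007143497467041), (0.023731853812932968, 0.16403943300247192), 86.01551055908203)
```

View pics/zoom.png

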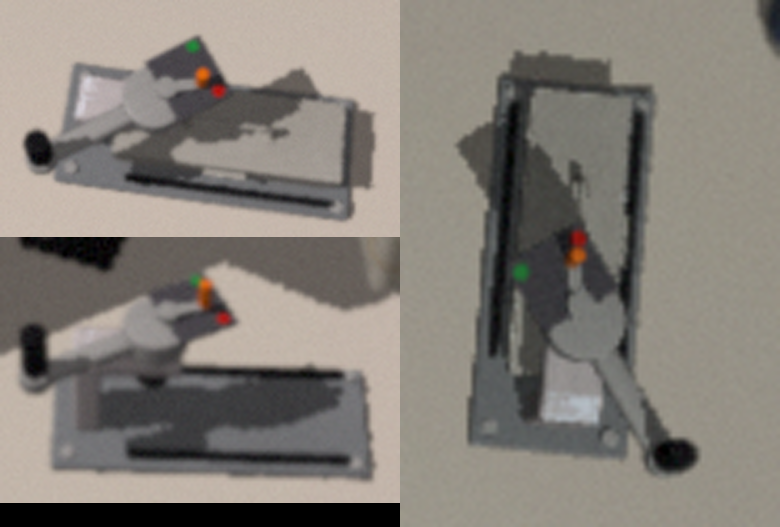

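The lower/right clamp (top image ~(338,185)) holds the box; the other is empty. Knob top is at (0.5835,-0.1975), grip at (0.4635,-0.260), and the away-from-handle line at 31.7°. That puts the axis at (0.5485,-0.2075) and the lever at about -0.38, which fits. I'll push the knob with shut fingers toward 121.7°, tool yaw 121.7°.

```bash
python3 -m crank '1 -2 1 0; 2.5 -5 0.5 0; 2.8 -5.4 0 0; 2.8 -5.4 0 0; 2.8 -5.4 0 0' 1 20; python3 -m crank '2.8 -5.4 0 0; 2.8 -5.4 0 0; 2.8 -5.4 0 0; 2.8 -5.4 0 0; 2.8 -5.4 0 -8'; python3 -m crank '2.8 -5.4 0 -8; 2.8 -5.4 0 -8; 2.8 -5.4 0 -8; 2.8 -5.4 0 -8; 2.8 -5.4 0 -3'; python3 -m crank '2 -3.4 0 0; 0 0 0 0; 0 0 0 0'
```

```text
clock: 1.38
tool_pos: [0.2839, 0.3685, 0.2551]
tool_rot: [3.141, 0.001, 2.876]
force: [1.3, 0.3, 0.6]
opening: -0.0003
gripper_force: 0.0
clock: 2.0
tool_pos: [0.4234, 0.0984, 0.2552]
tool_rot: [3.141, 0.002, 2.732]
force: [0.5, 0.8, -0.3]
opening: 0.0001
gripper_force: 0.0
clock: 2.62
tool_pos: [0.5629, -0.1715, 0.2551]
tool_rot: [3.141, 0.001, 2.122]
force: [1.2, 0.4, 0.1]
opening: -0.0002
gripper_force: 0.0
clock: 3.0
tool_pos: [0.5818, -0.2028, 0.2544]
tool_rot: [-3.141, -0.001, 2.125]
force: [-0.2, 0.4, 0.2]
opening: -0.0002
gripper_force: 0.0
```

```bash
python3 -m crank '1.3 -1.4 0 0; 0 0 -4 0; 0 0 -3.5 0; 0 0 0 0'; python3 -m crank '0 0 -1.5 0; 0 0 -1.4 0; 0 0 0 0'; python3 - <<'E'
from h import *
p=viewer.read_camera("scene"); f=p["frame"]
cv2.imwrite("pics/d1.png",cv2.resize(f[210:340,225:385],(640,520),interpolation=cv2.INTER_CUBIC))
E
```

```text
clock: 3.5
tool_pos: [0.5933, -0.2144, 0.177]
tool_rot: [-3.138, -0.007, 2.127]
force: [1.2, -0.0, 0.1]
opening: -0.0001
gripper_force: 0.0
clock: 3.88
tool_pos: [0.5955, -0.2165, 0.1495]
tool_rot: [-3.141, -0.002, 2.125]
force: [0.9, -0.9, 0.6]
opening: -0.0
gripper_force: 0.0
```

View pics/d1.png

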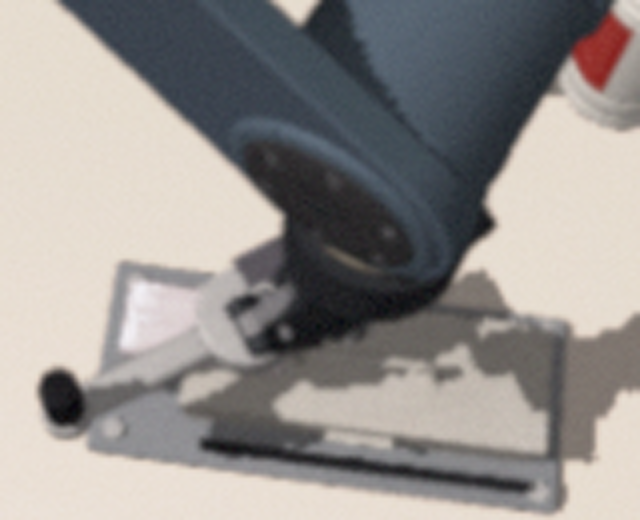

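The fingers hide the knob at crop (300,310), but there is no contact force, so they are in place. Now I'll push toward green.

```bash
python3 -m crank '-0.5 0.8 0 0; -0.4 0.6 0 0; -0.3 0.6 0 0; -0.3 0.5 0 0; 0 0 0 0'; python3 -m crank '-0.1 0.1 0 0; 0 0 0 0; 0.6 -1.0 0 0; 0 0 4 0; 0 0 6 0'; python3 -m crank '0 -5 0 0; 0 -5 0 0; -5 -4 0 0; -5 0 0 0;0 0 0 0'; python3 - <<'E'
from h import *
im=[]
for c,w in [("scene",(225,250,325,345)),("top",(295,120,385,245))]:
    p=viewer.read_camera(c); f=p["frame"]; z=p["z_map"]
    x0,y0,x1,y1=w
    W=np.array([[world(p,(u,v),z[v,u]) for u in range(x0,x1)] for v in range(y0,y1)])
    hsv=cv2.cvtColor(f,cv2.COLOR_BGR2HSV)[y0:y1,x0:x1]
    H,S,V=[hsv[...,i].astype(int) for i in range(3)]
    sat=(S>130)&(V>70)
    for n,m in [("orange",sat&(H>=7)&(H<=20)),("red",sat&((H<7)|(H>172))),("green",sat&(H>40)&(H<85)),("high",(W[...,2]>.154)&(W[...,2]<.165))]:
        if m.any():
            vs,us=np.nonzero(m); print(c,n,m.sum(),np.median(W[m],0).round(4))
    im.append(cv2.resize(f[y0:y1,x0:x1],(390,500),interpolation=cv2.INTER_CUBIC))
cv2.imwrite("pics/d2.png",np.hstack(im))
E
```

```text
clock: 4.55
tool_pos: [0.5808, -0.1916, 0.1505]
tool_rot: [-3.141, -0.0, 2.126]
force: [-0.4, -0.2, -1.0]
opening: -0.0
gripper_force: 0.2
clock: 5.18
tool_pos: [0.5847, -0.2006, 0.2487]
tool_rot: [-3.138, -0.007, 2.125]
force: [0.3, -0.5, 0.1]
opening: 0.0002
gripper_force: 0.0
clock: 5.8
tool_pos: [0.4834, -0.3397, 0.2494]
tool_rot: [-3.14, -0.006, 2.121]
force: [1.5, -0.5, 0.8]
opening: 0.0001
gripper_force: 0.0
scene orange 34 [ 0.571  -0.18    0.1485]
scene red 24 [ 0.5984 -0.1996  0.1245]
scene green 4 [ 0.5763 -0.1627  0.1243]
scene high 1 [ 0.5742 -0.1783  0.1548]
top orange 18 [ 0.5699 -0.1782  0.151 ]
top red 12 [ 0.597  -0.2009  0.1244]
top green 9 [ 0.5735 -0.1664  0.1249]
top high 47 [ 0.4634 -0.2621  0.1594]
```

View pics/d2.png

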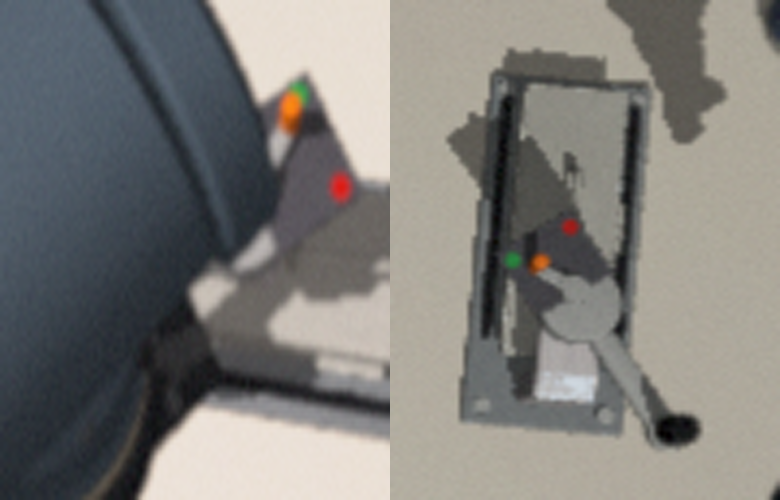

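The pawl is on green (lever about +0.45 to 0.49) and the grip is at (0.4635,-0.2615). Next I'll work out the arc waypoints for pushing the grip.

```bash
python3 - <<'E'
import numpy as np
A=np.array([.5485,-.2085])
prev=None
for d in list(range(0,80,8)):
    f=np.deg2rad(211.8-d); u=np.array([np.cos(f),np.sin(f)]); t=np.array([u[1],-u[0]])
    P=A+.1*u-.021*t
    print(d,P.round(4), None if prev is None else ((P-prev)*100).round(2)); prev=P
E
python3 -m crank '-0.6 5.3 0 0; 0 0 -5 0; 0 0 -4 0; 0 0 -2.3 0; 0 0 0 0'
```

```text
0 [ 0.4746 -0.279 ] None
8 [ 0.4655 -0.2681] [-0.91  1.1 ]
16 [ 0.458  -0.2559] [-0.75  1.21]
24 [ 0.4523 -0.2429] [-0.57  1.31]
32 [ 0.4484 -0.2292] [-0.38  1.37]
40 [ 0.4465 -0.215 ] [-0.19  1.41]
48 [ 0.4466 -0.2008] [0.01 1.43]
56 [ 0.4487 -0.1867] [0.21 1.41]
64 [ 0.4527 -0.173 ] [0.4  1.37]
72 [ 0.4586 -0.16  ] [0.59 1.3 ]
clock: 6.52
tool_pos: [0.4818, -0.286, 0.1355]
tool_rot: [-3.141, -0.004, 2.127]
force: [0.1, 0.7, 0.4]
opening: 0.0001
gripper_force: 0.0
```

```bash
python3 -m crank '-0.7 0.7 0 0; -0.9 1.1 0 -8; -0.8 1.2 0 -8; -0.6 1.3 0 -8; 0 0 0 0'; python3 -m crank '-0.4 1.4 0 -8; -0.2 1.4 0 -8; 0 1.4 0 -8; 0 0 0 0'; python3 -m crank '0.2 1.4 0 -8; 0 0 0 0; 0 0 0 0'
```

```text
clock: 7.15
tool_pos: [0.4516, -0.2437, 0.1388]
tool_rot: [3.14, 0.002, 1.709]
force: [-0.6, 0.0, 0.4]
opening: 0.0
gripper_force: 0.1
clock: 7.65
tool_pos: [0.4459, -0.202, 0.1382]
tool_rot: [3.14, 0.001, 1.292]
force: [0.6, -0.1, 0.8]
opening: -0.0005
gripper_force: 0.1
clock: 8.02
tool_pos: [0.4475, -0.1884, 0.1374]
tool_rot: [3.141, -0.0, 1.151]
force: [-0.7, -0.3, -0.6]
opening: -0.0001
gripper_force: 0.1
```

```bash
python3 -m crank '0.3 0.8 0 -5; 0 0 0 0'; python3 -m crank '0.2 0.6 0 -4; 0 0 0 0';  python3 - <<'E'
from h import *
im=[]
for c,w in [("scene",(225,230,385,345)),("top",(295,120,385,245))]:
    p=viewer.read_camera(c); f=p["frame"]; z=p["z_map"]
    x0,y0,x1,y1=w
    im.append(cv2.resize(f[y0:y1,x0:x1],(390,500),interpolation=cv2.INTER_CUBIC))
cv2.imwrite("pics/d3.png",np.hstack(im))
E
```

```text
clock: 8.28
tool_pos: [0.4501, -0.1801, 0.1372]
tool_rot: [-3.141, -0.0, 1.064]
force: [-0.8, -0.0, -0.4]
opening: 0.0
gripper_force: 0.2
clock: 8.52
tool_pos: [0.4522, -0.1741, 0.1372]
tool_rot: [-3.141, -0.0, 0.994]
force: [-1.8, 0.1, -0.3]
opening: -0.0001
gripper_force: 0.3
```

View pics/d3.png

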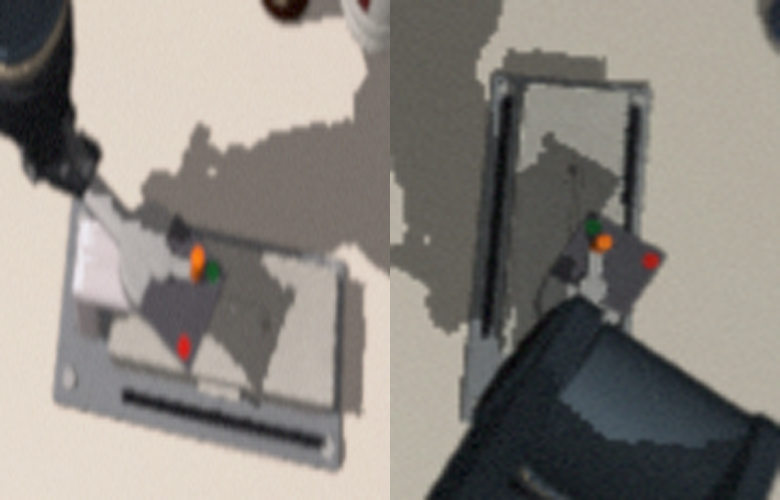

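The handle has followed to about 63° of travel and the pawl is still on green. I'll keep going in small steps until it hits the stop.

```bash
for i in 1; do python3 -m crank '0.2 0.5 0 -3; 0 0 0 0' | grep -E 'pos|^force'; done; python3 -m crank '0.2 0.4 0 -3; 0 0 0 0' | grep -E 'pos|^force'; python3 -m crank '0.2 0.4 0 -2; 0 0 0 0' | grep -E 'pos|^force'
```

```text
tool_pos: [0.4543, -0.1691, 0.1372]
force: [-0.8, -0.6, -1.4]
tool_pos: [0.456, -0.1649, 0.1372]
force: [-2.3, -0.5, 0.1]
tool_pos: [0.4581, -0.161, 0.1372]
force: [-1.2, 0.0, 0.0]
```

```bash
python3 -m crank '0.2 0.3 0 -2; 0 0 0 0' | grep -E 'pos|^force'; python3 -m crank '0.1 0.2 0 0; 0 0 0 0' | grep -E 'pos|^force'; python3 -m crank '0.1 0.2 0 0; 0 0 0 0' | grep -E 'pos|^force';  python3 - <<'E'
from h import *
p=viewer.read_camera("scene"); f=p["frame"]; cv2.imwrite("pics/d4.png",cv2.resize(f[230:345,225:385],(640,460),interpolation=cv2.INTER_CUBIC))
for c,w in [("scene",(225,230,385,345)),("top",(295,120,385,245))]:
    p=viewer.read_camera(c); f=p["frame"]; z=p["z_map"]; x0,y0,x1,y1=w
    W=np.array([[world(p,(u,v),z[v,u]) for u in range(x0,x1)] for v in range(y0,y1)])
    hsv=cv2.cvtColor(f,cv2.COLOR_BGR2HSV)[y0:y1,x0:x1]
    H,S,V=[hsv[...,i].astype(int) for i in range(3)]; sat=(S>130)&(V>60)
    D={}
    for n,m in [("orange",sat&(H>=7)&(H<=20)),("red",sat&((H<7)|(H>172))),("green",sat&(H>40)&(H<90))]:
        if m.any(): D[n]=np.median(W[m],0); print(c,n,m.sum(),D[n].round(4))
    if len(D)==3:
        v=D["green"]-D["red"]; print("away dir deg",np.degrees(np.arctan2(v[1],v[0]))-90)
E
```

```text
tool_pos: [0.4597, -0.1581, 0.1372]
force: [-3.9, -1.6, 0.2]
tool_pos: [0.4609, -0.1564, 0.1372]
force: [-3.6, -2.8, 1.3]
tool_pos: [0.4621, -0.1548, 0.1372]
force: [-3.4, -4.1, -0.1]
scene orange 38 [ 0.5822 -0.2247  0.149 ]
scene red 28 [ 0.5674 -0.2531  0.124 ]
scene green 14 [ 0.5954 -0.2237  0.1243]
away dir deg -43.670309517403766
top orange 18 [ 0.581  -0.2221  0.1505]
top red 13 [ 0.5672 -0.2564  0.1239]
top green 8 [ 0.5957 -0.2247  0.125 ]
away dir deg -41.95650005688308
```

View pics/d4.png

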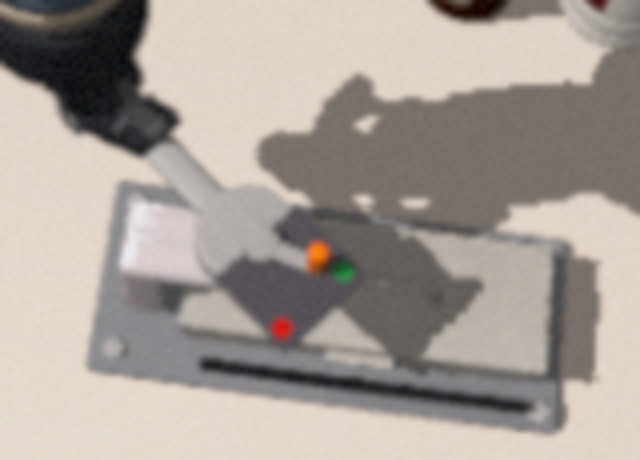

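The handle has travelled about 74° (≈1.3 rad), force is rising, and the pawl is on green. One more nudge will confirm the stop, then I'll retreat.

```bash
python3 -m crank '0.2 0.3 0 0; 0 0 0 0' | grep -E 'pos|^force'; python3 -m crank '0.2 0.2 0 0; 0 0 0 0' | grep -E 'pos|^force'; python3 - <<'E'
from h import *
p=viewer.read_camera("top"); f=p["frame"]; z=p["z_map"]; x0,y0,x1,y1=295,120,385,245
W=np.array([[world(p,(u,v),z[v,u]) for u in range(x0,x1)] for v in range(y0,y1)])
hsv=cv2.cvtColor(f,cv2.COLOR_BGR2HSV)[y0:y1,x0:x1]
H,S,V=[hsv[...,i].astype(int) for i in range(3)]; sat=(S>130)&(V>60)
for n,m in [("orange",sat&(H>=7)&(H<=20)),("red",sat&((H<7)|(H>172))),("green",sat&(H>40)&(H<90))]:
    print(n,np.median(W[m],0).round(4))
E
```

```text
tool_pos: [0.4641, -0.1523, 0.1372]
force: [-3.7, -6.0, -0.1]
tool_pos: [0.4655, -0.1507, 0.1372]
force: [-6.2, -7.8, 0.1]
orange [ 0.5795 -0.225   0.1495]
red [ 0.5643 -0.2567  0.125 ]
green [ 0.5937 -0.2277  0.1235]
```

Force is up to 10 N, so it is tight on its stop. Backing off and lifting.

```bash
python3 -m crank '-0.6 -0.8 0 0; -0.9 -1.2 0 0; 0 0 4 0; 0 0 6 0; -1 -1 2 0'; python3 -m crank '0 6 2 0; 0 6 0 0; 0 6 0 0; 0 4 0 0; 0 0 0 0'|grep -E 'pos|^force'; python3 - <<'E'
from h import *
im=[]
for c,w in [("scene",(225,230,385,345)),("top",(295,120,385,245))]:
    p=viewer.read_camera(c); f=p["frame"]; x0,y0,x1,y1=w; z=p["z_map"]
    im.append(cv2.resize(f[y0:y1,x0:x1],(390,500),interpolation=cv2.INTER_CUBIC))
    W=np.array([[world(p,(u,v),z[v,u]) for u in range(x0,x1)] for v in range(y0,y1)])
    m=(W[...,2]>.156)&(W[...,2]<.164); print(c,m.sum(),np.median(W[m],0) if m.any() else 0)
cv2.imwrite("pics/d5.png",np.hstack(im))
E
```

```text
clock: 11.45
tool_pos: [0.4436, -0.1802, 0.261]
tool_rot: [3.133, -0.003, 0.818]
force: [-0.3, -0.8, -0.2]
opening: -0.0
gripper_force: 0.0
tool_pos: [0.4411, 0.0425, 0.2773]
force: [-0.7, -0.1, 0.7]
scene 72 [ 0.47026445 -0.14743278  0.15936357]
top 45 [ 0.46894781 -0.14732912  0.15891871]
```

View pics/d5.png

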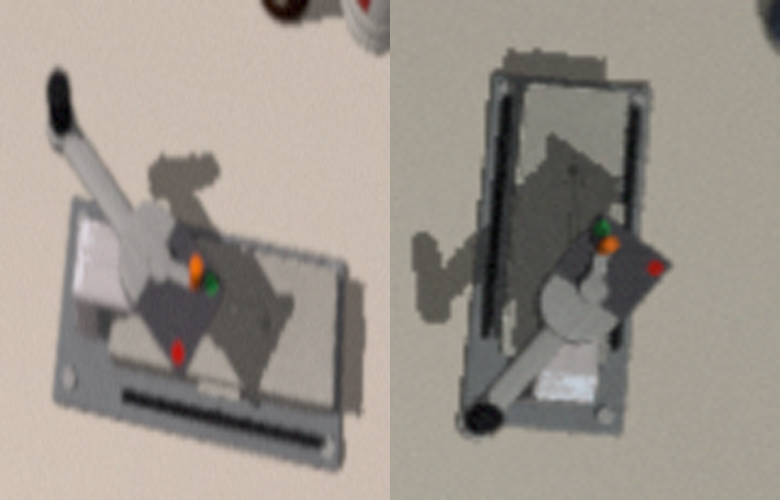

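The handle rests at about 142° (≈1.21 rad of travel plus the starting offset, so about 1.25). The pawl is on green and the arm is clear.

```bash
python3 -c "
from rig import arm
print(arm.job_done())"
```

```text
the job is handed in; nothing more can be done
None
```

The job is handed in: I flipped the pawl to tighten, then swung the handle clockwise about 1.2 rad until it was firm against its stop; the last picture shows the pawl still on green, the arm is clear, the empty hold-down was not touched, and the judge's result was not shown.

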